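# Latch the coupling guard of a pump unit

## Robot

A 6-joint arm with a two-finger parallel gripper is mounted at the origin on the work surface. World frame = base frame: x ahead of the robot, y to its left, z up, the work surface at z = 0. Lengths are in mm, angles in rad, forces in N, time in s.
With the tool pointing down it reaches from about 350 to 775 mm from the base axis. Payload 7.3 kg.
Tool frame: the origin (TCP) lies on the centre line of the jaws, within the pads' length; the fingertips stand 17 mm ahead of it and the grasp point (between the pads) lies 2 mm behind it; z points along the fingers, y is the line along which they close (so a half turn about z gives the same grasp; the last joint's range is limited). The gripper opens to 92 mm and grips with 3 to 60 N. Pads are 19 mm wide; open, the fingers measure 130 mm over their backs; the gripper's body (75 mm by 190 mm) begins 47 mm behind the grasp point.
Start: joints at [-1.306, 0.342, 1.524, -0, 1.275, -0.146], TCP at [209.678, -481.33, 243.741] pointing down, gripper open.
Joint ranges: [-2.53, 2.53], [-0.77, 2.02], [0.04, 2.7], [-1, 4.14], [0.28, 2.66], [-3.11, 3.11]. Speed limits (rad/s): [2.57, 2.57, 3.14, 3.14, 3.14, 3.14].

## Interface

Orientations are given as [roll, pitch, yaw] about the fixed x, y, z axes, in that order (R = Rz(yaw) Ry(pitch) Rx(roll)).
In Python, from plant import bot gives the robot as it stands. The module is installed in compiled form; this text tells all that it offers.
- The arm moves only by the shell command python3 -m pendant 'ROWS'. ROWS is JSON, a list of rows, each a list of 3 entries, a list of its own where there are three numbers: the shift along the world's x, y, z as a fraction of full scale, then the turn, a rotation vector about the world's x, y, z as a fraction of full scale, then the opening, from -1 (shut) to 1 (fully open), so that 0 is half open. In form: [[[tx, ty, tz], [rx, ry, rz], claw], ...]. A call has exactly 10 rows; each row shifts and turns the commanded pose from where the row before left it; what a row does not reach is not made up. Full scale, the value 1, is 30 mm for a shift and 0.12 rad for a turn. A row lasts 1/12 s, in which the tool goes at most 41.7 mm and 7.16 degrees, less where a joint would pass 70% of its speed; a pose out of reach is approached as far as the arm can. A call with a number of a shift or a turn outside -1 to 1 is refused whole. A call with a gripper value outside its range is refused whole. The fingers move at their own pace and stop on an object; the grip force is fixed at half the most. Time passes only in rows, so rows that do not move let the fingers close, or fill a call up. It gives the time, the measured TCP pose, the force, the opening and the grip force at its end, in the units of the state.
- bot.get_obs(): the state, without advancing time (a new reading comes with each control period).
- bot.capture(name): name is "scene" or "top"; returns the picture (480x640x3 uint8, blue, green, red); there is no depth.
- bot.camera_params(name): a dict with "fovy" (degrees; the focal length in pixels is half the picture's height over the tangent of half this angle, whatever the lens; pixels are square), "cx", "cy" (the principal point, pixels), "camera_from_world" (4x4, takes a point from world to camera coordinates). Camera axes: x right, y down, z forward; pixel columns grow to the right and rows downward; lengths in mm; the calibration is good to about 2 mm. A picture is of the moment at which its call begins. camera_params takes no time and is no camera call.
- bot.close_job(): hands the job in; it is judged then, once.
The state is a dict: "time": time; "joint_positions": joint angles; "dq": joint speeds; "tau": joint torques, N m; "tool_pos": TCP position; "tcp_rot": TCP orientation; "contact_force": force on the tool from outside, world axes, zero at the start; "moment": the same for the moment, N m; "grip_width": finger opening in mm; "finger_force": force on a finger pad.
Only numpy, scipy, OpenCV 4.12 (cv2) and the standard library are available. Lean on these libraries where they do the work, as an engineer would, in place of code of your own. Each camera call takes 0.05 s, during which the arm holds its last target. There are 200 camera calls.

## Task

The pump unit on the bench is nearly ready to leave, but its coupling guard is still unlatched: lay the wire loop of the draw latch over the keeper on the swinging guard door and draw it back until you feel it seated under the keeper's nose, then press the lever down over centre until it lies fully home and holds the door drawn in. Do it by feel with a light hand: about 10 N is plenty to seat the loop, so do not haul the door shut by it, and do not lean on the lever or the guard. Leave the loose parts on the bench where they are and take the hand away when the latch is shut.

Things in the scene. Friction and masses are not known exactly. Their poses are not given: they have to be found in the camera images.
- pump_unit: Pump unit on a fixed 170 x 580 mm base plate: white motor at +y, steel pump head at -y (both under 195 mm high, 85 mm or more from the latch), between them a grey box guard, 166 mm long in y, flat top at 165 mm. Origin on the bench below the latch pivot; y along the shaft, z up. A seam along y splits the guard: near part fixed (x -78 to 17 mm), far part a door. Latch mid-top, keeper on the door.
- latch_pivot (a point): The latch lever's pivot, 17 mm above the guard top, on the latch's middle line (axes as pump_unit). Lever and loop swing in the vertical x-z plane through it. The ears and foot under it are 26 mm wide. A rubber rest 19 mm high, 40 mm from the pivot towards -x, carries the shut lever.
- lever (a joint): Lever angle, rad. 0: shut, flat, pointing to -x of pump_unit, against a hard stop; 1.57: straight up; at most 2.8. Steel channel 24 mm wide, 52 mm from pivot to tip; stays where left. Loop hooked, closing it is loaded from 1.0 to 1.7 rad downwards (peak 3 to 17 N near the tip, varies) to dead centre at 0.2 to 0.35; then it snaps home by itself.
- lever_tip (a point): On the lever's broad outer face near the free end, 45 mm from the pivot and 5 mm off the line through it. x points from the tip to the pivot, z out of the outer face (up when shut; when the lever stands up this face looks to +x). Press this face to close the lever.
- loop (a joint): Angle of the wire loop on the lever, rad: loop minus lever is the loop's rise above horizontal, seen from its hinge to its bar (towards +x). U of 5 mm wire, 40 mm wide outside, 30 inside: two side rods hinged to the lever 18 mm from the pivot, on the line to the tip; cross bar 53 mm from that hinge. Stays where left; can be pinched across the rods. Latched: -0.13 to -0.22.
- loop_bar (a point): Middle of the loop's cross bar (axis of the wire); x from the loop's hinge to the bar, y along the bar. To hook it: bar down on to the door's top flange beyond the keeper's nose, then back (-x) under the nose until it seats on the keeper plate. The seated bar lies 36 to 48 mm ahead of the pivot with the lever up (varies, not measured: see or feel for it), 34 mm when latched.
- guard_door (a joint): Door angle on its foot hinge (130 mm below the top), rad; grows to +x. A rubber strip holds it ajar at 0.0615; it yields 1 mm per 10 N at the top; latched -0.05 to 0.045. Its top flange, level with the fixed top or up to 6 mm above, carries the keeper: plate 22 mm wide, 11 high; nose overhanging it by 5 mm to +x, 8 mm above the flange. Slotted hinges: the door stands differently each time.
- spanner: Loose open-ended spanner, 190 mm long, on the bench on the robot's side of the unit; a bystander.
- rotor: Loose steel two-lobe pump rotor, 105 x 45 mm, 34 mm high, on the bench on the robot's side of the unit; origin under its centre; a bystander.
- clamp_ring: Loose steel ring, 76 mm across, 14 mm high, on the bench beyond the unit; origin under its centre; a bystander.
- cover: Loose round steel pump cover, 124 mm across, 26 mm high over its boss, on the bench beyond the unit; origin under its centre; a bystander.

How it is judged:
By the outcome, as a careful person would: the job done as asked, in the order asked, and still so for the second after the job is handed in, with the robot touching nothing.
It also fails if it takes over 69 s, if anything falls off the work surface, if the arm or the gripper's body presses on something with over 40 N, if the wrist force passes 120 N, or if a joint passes its speed limit or range.

## Working session

There is one attempt and no reset: what is moved stays moved. The work goes in short steps, Python scripts to look and compute and a shell command to move; the robot and the scene stay as the last step left them, time stands still between calls to the robot, and variables do not carry over. Pictures are saved under pics/ and viewed, at most 10 in all, crops included, and the job is handed in when it is done.

```bash
mkdir -p pics; python3 - <<'E'
from plant import bot
import cv2,numpy as np
np.set_printoptions(precision=4,suppress=True)
for n in("scene","top"):
    cv2.imwrite(f"pics/{n}0.png",bot.capture(n)); p=bot.camera_params(n); print(n,p)
print(bot.get_obs())
E
```

```text
scene {'fovy': 53.8883766075737, 'cx': 322.2323184220888, 'cy': 239.92245404165274, 'camera_from_world': array([[  -0.5381,    0.8427,    0.0162,  285.0754],
       [   0.4826,    0.3237,   -0.8138, -184.7402],
       [  -0.6911,   -0.4301,   -0.5809, 1385.0162],
       [   0.    ,    0.    ,    0.    ,    1.    ]])}
top {'fovy': 50.20704838378339, 'cx': 313.44056311712103, 'cy': 241.2995455110756, 'camera_from_world': array([[  0.0267,  -0.9992,   0.0296, -14.641 ],
       [ -0.9941,  -0.0296,  -0.1047, 576.4702],
       [  0.1055,  -0.0266,  -0.9941, 928.2203],
       [  0.    ,   0.    ,   0.    ,   1.    ]])}
{'time': 0.1, 'joint_positions': array([-1.306 ,  0.3426,  1.5249,  0.    ,  1.2754, -0.146 ]), 'dq': array([-0.0008, -0.0011, -0.0029, -0.0007,  0.0023,  0.    ]), 'tau': array([  0.0014, -43.2004, -24.4695,   0.0719,   0.0526,  -0.    ]), 'tool_pos': array([ 209.5931, -480.9903,  243.1288]), 'tcp_rot': array([-3.1403, -0.0002,  0.4108]), 'contact_force': array([0.0583, 0.2491, 0.4829]), 'moment': array([0.0295, 0.0067, 0.0204]), 'finger_force': 0.0, 'grip_width': 91.71667604485783}
```

View pics/scene0.png

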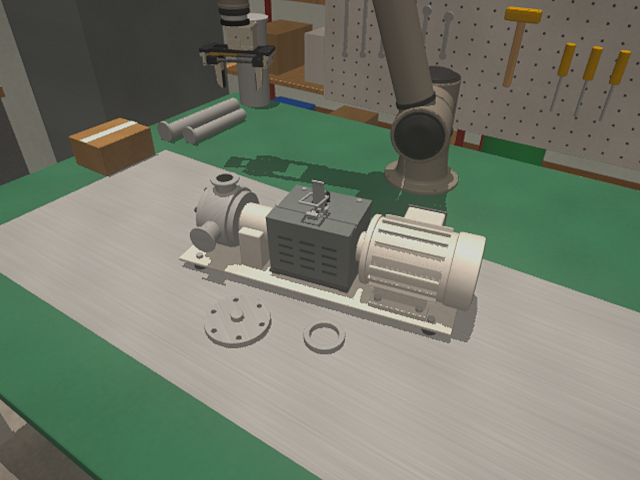

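View pics/top0.png

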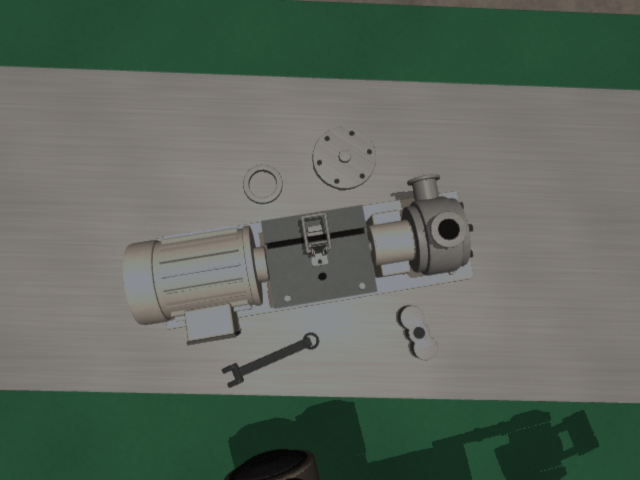

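The top view shows the guard at about (320,255), the latch near (316,240) and the seam running from (268,245) to (364,230). In the scene view the lever stands up near (318,190). I'll zoom in on both.

```bash
python3 - <<'E'
import cv2,numpy as np
a=cv2.imread("pics/scene0.png")[165:245,265:375]; b=cv2.imread("pics/top0.png")[195:315,255:385]
a=cv2.resize(a,None,fx=5,fy=5,interpolation=cv2.INTER_CUBIC)[:, :]
b=cv2.resize(b,None,fx=5,fy=5,interpolation=cv2.INTER_CUBIC)
cv2.imwrite("pics/s1.png",a);cv2.imwrite("pics/t1.png",b)
E
```

```text
(no output)
```

View pics/s1.png

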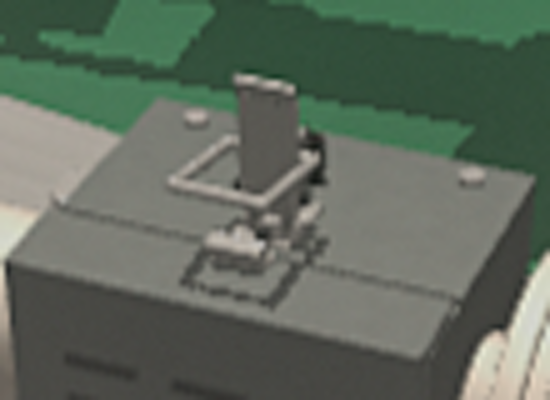

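View pics/t1.png

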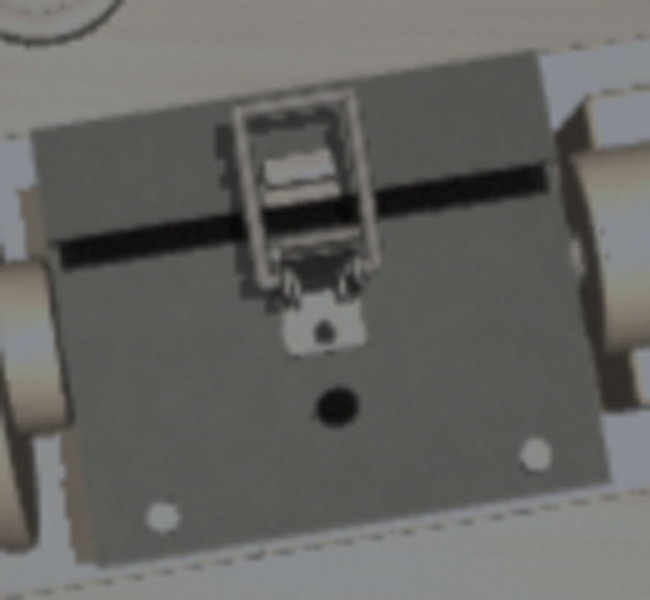

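```bash
cat > h.py <<'E'
from plant import bot
import numpy as np
from scipy.optimize import least_squares
np.set_printoptions(precision=3,suppress=True)
def proj(n,P):
    p=bot.camera_params(n); f=240/np.tan(np.radians(p["fovy"])/2)
    c=np.atleast_2d(P)@p["camera_from_world"][:3,:3].T+p["camera_from_world"][:3,3]
    return c[:,:2]/c[:,2:]*f+[p["cx"],p["cy"]]
def tri(a,b,z=None):  # scene px, top px -> world
    f=lambda X:np.r_[(proj("scene",X)[0]-a),(proj("top",X)[0]-b)]
    s=least_squares(f,[450,0,170]); return s.x,np.abs(s.fun).max()
def onz(n,px,z):
    s=least_squares(lambda X:proj(n,[X[0],X[1],z])[0]-px,[450,0]); return s.x
E
cat > m.py <<'E'
from h import *
S=lambda x,y:np.array([265+x/5,165+y/5]); T=lambda x,y:np.array([255+x/5,195+y/5])
obs=[("top",T(95,565),(-78,83,165)),("top",T(610,480),(-78,-83,165)),("scene",S(160,97),(-78,-83,165)),("scene",S(535,178),(-78,83,165)),
("top",T(62,265),(17,83,165)),("top",T(550,190),(17,-83,165)),("scene",S(60,203),(17,-83,165)),("scene",S(458,295),(17,83,165))]
def W(p,L):
    c,s=np.cos(p[2]),np.sin(p[2]); L=np.array(L,float); return np.array([p[0]+c*L[0]-s*L[1],p[1]+s*L[0]+c*L[1],L[2]])
r=lambda p:np.concatenate([proj(n,W(p,L))[0]-q for n,q,L in obs])
s=least_squares(r,[450,0,0],x_scale=[100,100,1]); p=s.x; print("pump",p); print(s.fun.reshape(-1,2))
def loc(X): d=X[:2]-p[:2];c,s_=np.cos(p[2]),np.sin(p[2]); return np.array([c*d[0]+s_*d[1],-s_*d[0]+c*d[1],X[2]])
for nm,a,b in [("barL(-y)",S(170,183),T(355,93)),("barR(+y)",S(263,205),T(237,106)),]:
    X,e=tri(a,b); print(nm,X,loc(X),e)
for nm,a in [("tip -y",S(237,77)),("tip +y",S(297,92))]:
    # solve lever-plane y=±12: unknown x,z
    yy=-12 if '-' in nm else 12
    q=least_squares(lambda v:proj("scene",W(p,[v[0],yy,v[1]]))[0]-a,[0,230]).x; print(nm,q)
for nm,a,yy in [("nose -y",S(205,243),-11),("nose +y",S(263,258),11)]:
    q=least_squares(lambda v:proj("scene",W(p,[v[0],yy,v[1]]))[0]-a,[0,180]).x; print(nm,q)
for nm,b in [("nose far",T(265,158)),("nose far",T(330,150)),("door corner",T(35,130)),("door corner",T(540,52)),("pivot",T(320,280)),("lever top",T(320,238))]:
    for z in (165,176,182,232): 
        X=onz("top",b,z); print(nm,z,loc(np.r_[X,z])[:2],end=" ")
    print()
E
python3 m.py
```

```text
pump [546.107  -1.878   0.183]
[[-0.447  0.101]
 [-0.433  0.66 ]
 [-0.996  0.158]
 [-0.664  0.134]
 [-2.655  0.993]
 [ 1.67   0.277]
 [-1.254  0.535]
 [-0.463  0.857]]
barL(-y) [600.169 -10.688 209.921] [ 51.548 -18.524 209.921] 0.8446056807396758
barR(+y) [594.844  25.504 210.318] [ 52.914  18.033 210.318] 1.0510795764146224
tip -y [  1.317 229.486]
tip +y [  1.176 228.393]
nose -y [ 33.75  175.638]
nose +y [ 30.015 172.402]
nose far 165 [42.169  8.974] nose far 176 [40.741  9.41 ] nose far 182 [39.962  9.648] nose far 232 [33.469 11.629] 
nose far 165 [ 41.548 -12.163] nose far 176 [ 40.128 -11.443] nose far 182 [ 39.354 -11.05 ] nose far 232 [32.899 -7.778] 
door corner 165 [62.417 80.738] door corner 176 [60.717 80.209] door corner 182 [59.789 79.921] door corner 232 [52.06  77.518] 
door corner 165 [ 62.876 -84.701] door corner 176 [ 61.17  -83.006] door corner 182 [ 60.239 -82.081] door corner 232 [ 52.482 -74.378] 
pivot 165 [ 0.47  -2.352] pivot 176 [-0.398 -1.764] pivot 182 [-0.871 -1.443] pivot 232 [-4.816  1.23 ] 
lever top 165 [13.852 -4.482] lever top 176 [12.804 -3.866] lever top 182 [12.232 -3.529] lever top 232 [ 7.47  -0.726]
```

The fit puts the pump at (546, -2) with yaw 0.183. The lever is at about 1.5 rad and the bar at local x=52, z=210, which matches a 53 mm loop with its hinge at z=200. The nose edge is near local x=40. I'll move above the loop.

```bash
A='[[0.61,0.81,0.1],[0,0,-0.095],1]'; python3 -m pendant '[[[0.61,0.81,0.1],[0,0,-0.095],1],[[0.61,0.81,0.1],[0,0,-0.095],1],[[0.61,0.81,0.1],[0,0,-0.095],1],[[0.61,0.81,0.1],[0,0,-0.095],1],[[0.61,0.81,0.1],[0,0,-0.095],1],[[0.61,0.81,0.1],[0,0,-0.095],1],[[0.61,0.81,0.1],[0,0,-0.095],1],[[0.61,0.81,0.1],[0,0,-0.095],1],[[0.61,0.81,0.1],[0,0,-0.095],1],[[0.61,0.81,0.1],[0,0,-0.095],1]]' && python3 -m pendant '[[[0.61,0.81,0.1],[0,0,-0.095],1],[[0.61,0.81,0.1],[0,0,-0.095],1],[[0.61,0.81,0.1],[0,0,-0.095],1],[[0.61,0.81,0.1],[0,0,-0.095],1],[[0.61,0.81,0.1],[0,0,-0.095],1],[[0.61,0.81,0.1],[0,0,-0.095],1],[[0.61,0.81,0.1],[0,0,-0.095],1],[[0.61,0.81,0.1],[0,0,-0.095],1],[[0.61,0.81,0.1],[0,0,-0.095],1],[[0.61,0.81,0.1],[0,0,-0.095],1]]'
```

```text
time: 0.93
tool_pos: [393.2, -236.9, 273.7]
tcp_rot: [-3.141, 0.0, 0.296]
contact_force: [1.1, 0.5, -0.1]
grip_width: 91.5
finger_force: 0.0
time: 1.77
tool_pos: [576.2, 6.1, 303.4]
tcp_rot: [-3.141, 0.001, 0.182]
contact_force: [1.1, -0.7, -0.3]
grip_width: 92.0
finger_force: 0.0
```

```bash
python3 -m pendant '[[[0.03,-0.06,-0.4],[0,0,0],0.4],[[0,0,-0.4],[0,0,0],0.4],[[0,0,-0.4],[0,0,0],0.4],[[0,0,-0.4],[0,0,0],0.4],[[0,0,-0.4],[0,0,0],0.4],[[0,0,-0.4],[0,0,0],0.4],[[0,0,-0.4],[0,0,0],0.4],[[0,0,0],[0,0,0],0.4],[[0,0,0],[0,0,0],0.2],[[0,0,0],[0,0,0],0.1]]'; python3 - <<'E'
from h import *
import cv2
a=bot.capture("scene")[120:240,240:400];cv2.imwrite("pics/s2.png",cv2.resize(a,None,fx=5,fy=5,interpolation=cv2.INTER_CUBIC))
E
```

```text
time: 2.6
tool_pos: [576.8, 2.8, 220.3]
tcp_rot: [3.141, -0.0, 0.183]
contact_force: [0.3, 0.2, 0.0]
grip_width: 55.4
finger_force: 0.0
```

View pics/s2.png

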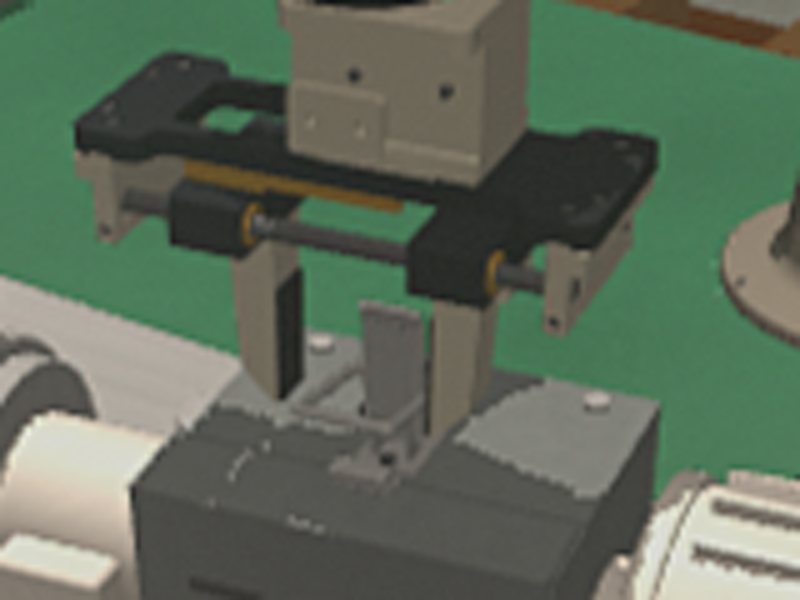

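The fingers straddle the loop rods and the lever stands between them at about (390,360). I'll close now.

```bash
python3 -m pendant '[[[0,0,-0.07],[0,0,0],0.1],[[0,0,0],[0,0,0],-0.2],[[0,0,0],[0,0,0],-0.4],[[0,0,0],[0,0,0],-0.6],[[0,0,0],[0,0,0],-0.8],[[0,0,0],[0,0,0],-1],[[0,0,0],[0,0,0],-1],[[0,0,0],[0,0,0],-1],[[0,0,0],[0,0,0],-1],[[0,0,0],[0,0,0],-1]]'
```

```text
time: 3.48
tool_pos: [576.7, 3.5, 217.8]
tcp_rot: [-3.141, -0.0, 0.183]
contact_force: [1.1, 4.8, 1.2]
grip_width: 38.8
finger_force: 30.0
```

```bash
cat > plan.py <<'E'
from h import *
P=np.array([546.1,-1.9]);yaw=.183;c,s=np.cos(yaw),np.sin(yaw)
def loc(p): d=np.array(p[:2])-P; return np.array([c*d[0]+s*d[1],-s*d[0]+c*d[1],p[2]])
def cfg(b):   # bar (x,z) -> hinge, lever angle, loop rise
    v=np.array(b)-[0,182.];d=np.hypot(*v);a=np.arctan2(v[1],v[0])+np.arccos((18**2+d*d-53**2)/(36*d))
    h=np.array([18*np.cos(a),182+18*np.sin(a)]);return h,np.pi-a,np.arctan2(b[1]-h[1],b[0]-h[0])
def tcp(b,t,g=32.,k=12.):
    h,l,r=cfg(b);return h+g*np.array([np.cos(r),np.sin(r)])+k*np.array([np.sin(t),np.cos(t)]),l,r
E
python3 - <<'E'
from plan import *
o=bot.get_obs()["tool_pos"];L=loc(o);print("tcp local",L)
B=[(52.2,209.5),(53,200),(53,190),(52.5,182),(52,176),(51.5,172),(51,169),(45,169),(39,169)]
T=[0,.12,.24,.36,.4,.4,.4,.4,.4]
q0=None
for b,t in zip(B,T):
    q,l,r=tcp(b,t)
    if q0 is not None: d=q-q0; print(b,t,"tcp",q,"lev %.2f rise %.2f"%(l,r),"dworld",np.array([d[0]*c,d[0]*s,d[1]]),"frac",np.array([d[0]*c,d[0]*s,d[1]])/30)
    else: print(b,q,l,r)
    q0=q
E
```

```text
tcp local [ 31.024  -0.251 217.763]
(52.2, 209.5) [ 31.54  217.736] 1.5740398444002537 0.18022107216197658
(53, 200) 0.12 tcp [ 33.437 211.914] lev 1.57 rise 0.00 dworld [ 1.865  0.345 -5.822] frac [ 0.062  0.012 -0.194]
(53, 190) 0.24 tcp [ 35.228 205.608] lev 1.62 rise -0.19 dworld [ 1.761  0.326 -6.305] frac [ 0.059  0.011 -0.21 ]
(52.5, 182) 0.36 tcp [ 36.949 200.289] lev 1.71 rise -0.34 dworld [ 1.693  0.313 -5.319] frac [ 0.056  0.01  -0.177]
(52, 176) 0.4 tcp [ 37.838 196.339] lev 1.82 rise -0.46 dworld [ 0.874  0.162 -3.95 ] frac [ 0.029  0.005 -0.132]
(51.5, 172) 0.4 tcp [ 38.104 193.753] lev 1.90 rise -0.53 dworld [ 0.261  0.048 -2.586] frac [ 0.009  0.002 -0.086]
(51, 169) 0.4 tcp [ 38.247 191.771] lev 1.97 rise -0.59 dworld [ 0.14   0.026 -1.982] frac [ 0.005  0.001 -0.066]
(45, 169) 0.4 tcp [ 32.61  192.294] lev 1.68 rise -0.62 dworld [-5.542 -1.026  0.523] frac [-0.185 -0.034  0.017]
(39, 169) 0.4 tcp [ 26.488 192.122] lev 1.33 rise -0.61 dworld [-6.02  -1.114 -0.172] frac [-0.201 -0.037 -0.006]
```

```bash
python3 -m pendant '[[[0.03,0.01,-0.1],[-0.09,0.49,0],-1],[[0.03,0.03,-0.1],[-0.09,0.49,0],-1],[[0.03,0.03,-0.105],[-0.09,0.49,0],-1],[[0.03,0.005,-0.105],[-0.09,0.49,0],-1],[[0.03,0.005,-0.09],[-0.09,0.49,0],-1],[[0.03,0.005,-0.09],[-0.09,0.49,0],-1],[[0.03,0.005,-0.13],[-0.06,0.33,0],-1],[[0,0,0],[0,0,0],-1],[[0,0,0],[0,0,0],-1],[[0,0,0],[0,0,0],-1]]'
python3 - <<'E'
from plan import *
import cv2
o=bot.get_obs();print(loc(o["tool_pos"]),o["moment"])
a=bot.capture("scene")[150:250,265:385];cv2.imwrite("pics/s3.png",cv2.resize(a,None,fx=6,fy=6,interpolation=cv2.INTER_CUBIC))
E
```

```text
time: 4.32
tool_pos: [583.5, 5.1, 196.1]
tcp_rot: [3.141, 0.397, 0.182]
contact_force: [3.5, 0.5, 1.2]
grip_width: 38.7
finger_force: 30.0
[ 38.03    0.109 196.144] [ 0.091 -0.565  0.051]
```

View pics/s3.png

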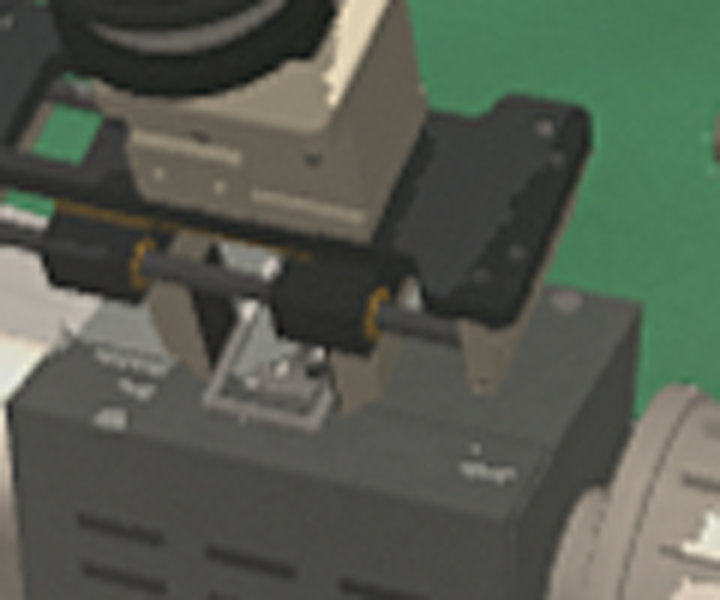

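The bar, at about (205,395)–(325,420), lies beyond the keeper and just above the door flange. I'll lower it until it touches.

```bash
python3 -m pendant '[[[0.01,0,-0.035],[0,0,0],-1],[[0,0,-0.035],[0,0,0],-1],[[0,0,-0.035],[0,0,0],-1],[[0,0,0],[0,0,0],-1],[[0,0,0],[0,0,0],-1],[[0,0,0],[0,0,0],-1],[[0,0,0],[0,0,0],-1],[[0,0,0],[0,0,0],-1],[[0,0,0],[0,0,0],-1],[[0,0,0],[0,0,0],-1]]'
```

```text
time: 5.2
tool_pos: [583.0, 5.1, 193.9]
tcp_rot: [3.141, 0.398, 0.182]
contact_force: [1.5, -0.3, 5.6]
grip_width: 38.7
finger_force: 30.0
```

Contact: fz rose to 5.6 N. Next I'll draw back along local -x.

```bash
python3 -m pendant '[[[-0.05,-0.01,0.005],[0,0,0],-1],[[-0.05,-0.01,0.005],[0,0,0],-1],[[-0.05,-0.01,0.005],[0,0,0],-1],[[-0.05,-0.01,0],[0,0,0],-1],[[0,0,0],[0,0,0],-1],[[0,0,0],[0,0,0],-1],[[0,0,0],[0,0,0],-1],[[0,0,0],[0,0,0],-1],[[0,0,0],[0,0,0],-1],[[0,0,0],[0,0,0],-1]]'; python3 -m pendant '[[[-0.05,-0.01,0],[0,0,0],-1],[[-0.05,-0.01,0],[0,0,0],-1],[[0,0,0],[0,0,0],-1],[[0,0,0],[0,0,0],-1],[[0,0,0],[0,0,0],-1],[[0,0,0],[0,0,0],-1],[[0,0,0],[0,0,0],-1],[[0,0,0],[0,0,0],-1],[[0,0,0],[0,0,0],-1],[[0,0,0],[0,0,0],-1]]'
```

```text
time: 6.03
tool_pos: [576.9, 3.9, 194.0]
tcp_rot: [3.141, 0.399, 0.182]
contact_force: [2.1, -0.8, 5.7]
grip_width: 38.9
finger_force: 30.0
time: 6.87
tool_pos: [573.6, 3.3, 193.7]
tcp_rot: [3.141, 0.4, 0.182]
contact_force: [1.1, -1.8, 5.2]
grip_width: 38.7
finger_force: 30.0
```

```bash
for i in 1 ; do python3 -m pendant '[[[-0.05,-0.01,0],[0,0,0],-1],[[-0.03,-0.005,0],[0,0,0],-1],[[0,0,0],[0,0,0],-1],[[0,0,0],[0,0,0],-1],[[0,0,0],[0,0,0],-1],[[0,0,0],[0,0,0],-1],[[0,0,0],[0,0,0],-1],[[0,0,0],[0,0,0],-1],[[0,0,0],[0,0,0],-1],[[0,0,0],[0,0,0],-1]]'; done
```

```text
time: 7.7
tool_pos: [571.4, 3.0, 193.4]
tcp_rot: [3.142, 0.4, 0.183]
contact_force: [-2.0, -4.8, 4.8]
grip_width: 38.6
finger_force: 30.0
```

```bash
python3 -m pendant '[[[-0.05,-0.01,0],[0,0,0],-1],[[0,0,0],[0,0,0],-1],[[0,0,0],[0,0,0],-1],[[0,0,0],[0,0,0],-1],[[0,0,0],[0,0,0],-1],[[0,0,0],[0,0,0],-1],[[0,0,0],[0,0,0],-1],[[0,0,0],[0,0,0],-1],[[0,0,0],[0,0,0],-1],[[0,0,0],[0,0,0],-1]]'
```

```text
time: 8.53
tool_pos: [570.6, 2.8, 193.2]
tcp_rot: [3.142, 0.398, 0.183]
contact_force: [1.7, -4.7, 3.1]
grip_width: 38.7
finger_force: 30.0
```

```bash
python3 -m pendant '[[[-0.035,-0.02,0],[0,0,0],-1],[[0,0,0],[0,0,0],-1],[[0,0,0],[0,0,0],-1],[[0,0,0],[0,0,0],-1],[[0,0,0],[0,0,0],-1],[[0,0,0],[0,0,0],-1],[[0,0,0],[0,0,0],-1],[[0,0,0],[0,0,0],-1],[[0,0,0],[0,0,0],-1],[[0,0,0],[0,0,0],-1]]'; python3 -m pendant '[[[-0.035,-0.01,0],[0,0,0],-1],[[0,0,0],[0,0,0],-1],[[0,0,0],[0,0,0],-1],[[0,0,0],[0,0,0],-1],[[0,0,0],[0,0,0],-1],[[0,0,0],[0,0,0],-1],[[0,0,0],[0,0,0],-1],[[0,0,0],[0,0,0],-1],[[0,0,0],[0,0,0],-1],[[0,0,0],[0,0,0],-1]]'
```

```text
time: 9.37
tool_pos: [569.3, 2.5, 193.2]
tcp_rot: [-3.141, 0.399, 0.183]
contact_force: [4.5, -2.2, -0.9]
grip_width: 38.8
finger_force: 30.0
time: 10.2
tool_pos: [568.7, 2.4, 193.0]
tcp_rot: [-3.141, 0.398, 0.183]
contact_force: [5.9, -1.5, -2.7]
grip_width: 38.8
finger_force: 30.0
```

```bash
python3 -m pendant '[[[-0.035,-0.01,0],[0,0,0],-1],[[-0.035,-0.01,0],[0,0,0],-1],[[0,0,0],[0,0,0],-1],[[0,0,0],[0,0,0],-1],[[0,0,0],[0,0,0],-1],[[0,0,0],[0,0,0],-1],[[0,0,0],[0,0,0],-1],[[0,0,0],[0,0,0],-1],[[0,0,0],[0,0,0],-1],[[0,0,0],[0,0,0],-1]]'
python3 - <<'E'
from plan import *
import cv2
o=bot.get_obs();print(loc(o["tool_pos"]),o["moment"])
a=bot.capture("scene")[170:230,285:365];b=bot.capture("top")[205:265,275:355]
cv2.imwrite("pics/s4.png",np.hstack([cv2.resize(i,(400,300),interpolation=cv2.INTER_CUBIC) for i in(a,b)]))
E
```

```text
time: 11.03
tool_pos: [567.9, 2.2, 192.8]
tcp_rot: [-3.141, 0.394, 0.184]
contact_force: [10.0, -0.9, -5.7]
grip_width: 38.6
finger_force: 30.0
[ 22.19    0.072 192.769] [ 0.052 -2.293  0.209]
```

View pics/s4.png

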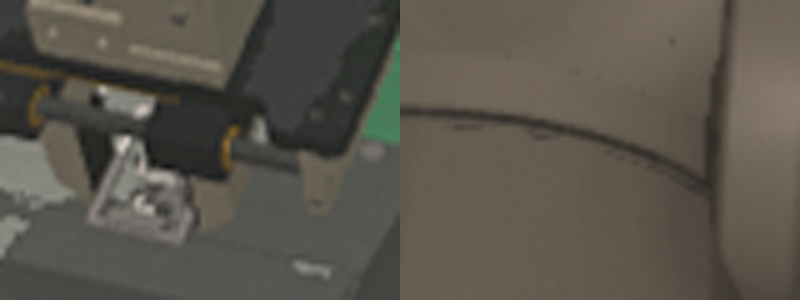

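The bar was drawn to the keeper and stopped with fx at 10 N, so it is seated. I'll relax the pull, open and retreat along the tool axis.

```bash
python3 -m pendant '[[[0.03,0.006,0.01],[0,0,0],-1],[[0.03,0.006,0.01],[0,0,0],-1],[[0,0,0],[0,0,0],-1],[[0,0,0],[0,0,0],0],[[0,0,0],[0,0,0],0.3],[[0,0,0],[0,0,0],0.5],[[0,0,0],[0,0,0],0.5],[[0,0,0],[0,0,0],0.6],[[0,0,0],[0,0,0],0.6],[[0,0,0],[0,0,0],0.6]]'; python3 -m pendant '[[[0.15,0.03,0.4],[0,0,0],0.6],[[0.3,0.055,0.7],[0,0,0],0.6],[[0.3,0.055,0.7],[0,0,0],0.6],[[0.3,0.055,0.7],[0,0,0],0.4],[[0.3,0.055,0.7],[0,0,0],0],[[0.2,0.04,0.5],[0,0,0],-0.5],[[0,0,0],[0,0,0],-1],[[0,0,0],[0,0,0],-1],[[0,0,0],[0,0,0],-1],[[0,0,0],[0,0,0],-1]]'
python3 - <<'E'
from plan import *
import cv2
a=bot.capture("scene")[165:245,265:375]
cv2.imwrite("pics/s5.png",cv2.resize(a,None,fx=6,fy=6,interpolation=cv2.INTER_CUBIC))
E
```

```text
time: 11.97
tool_pos: [567.8, 1.9, 194.1]
tcp_rot: [-3.141, 0.399, 0.183]
contact_force: [0.3, 0.8, -0.0]
grip_width: 73.4
finger_force: 0.0
time: 12.8
tool_pos: [613.7, 10.6, 303.6]
tcp_rot: [-3.14, 0.402, 0.183]
contact_force: [-0.1, -1.0, -0.3]
grip_width: 31.3
finger_force: 0.0
```

View pics/s5.png

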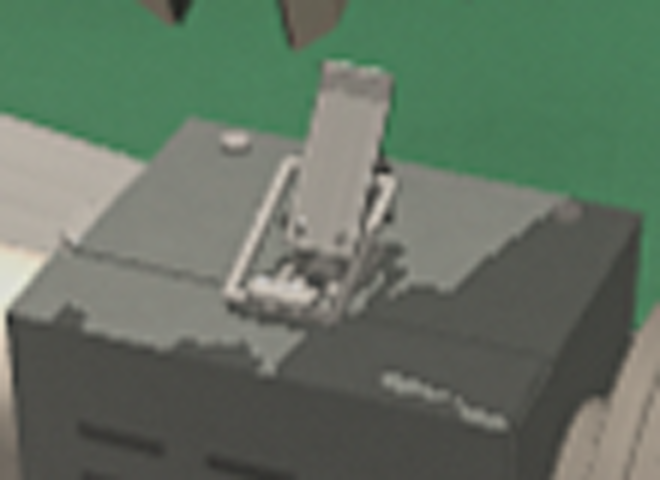

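The bar is tucked against the keeper at about (225,290)–(335,318), and the lever leans back with its top at about (357,68). I'll plan the press.

```bash
cat > press.py <<'E'
from plan import *
a=np.array([265+357/6,165+68/6])
W=lambda x,z:np.array([P[0]+c*x,P[1]+s*x,z])
q=least_squares(lambda v:proj("scene",W(v[0],v[1]))[0]-a,[-15,230]).x;print("lever end",q,"phi",np.arctan2(q[1]-182,-q[0]))
def T(phi,t,gap=0.):
    n=np.array([np.sin(phi),np.cos(phi)]);p=np.array([-44*np.cos(phi),182+44*np.sin(phi)])+(5+gap)*n
    return p+17*np.array([np.sin(t),np.cos(t)])+9.5*np.array([np.cos(t),-np.sin(t)])
o=bot.get_obs()["tool_pos"];q0=loc(o)[[0,2]];print(loc(o))
phis=[1.2,1.2,1.05,.9,.75,.6,.45,.3,.2,.1];gap=[12]+[0]*9;ts=[.4,.4,.4,.4,.32,.24,.16,.08,.0,.0]
for f,t,g in zip(phis,ts,gap):
    z=T(f,t,g);d=z-q0;print(f,t,"tcp",z,W(z[0],z[1]),"frac",np.array([d[0]*c,d[0]*s,d[1]])/30);q0=z
E
python3 press.py
```

```text
lever end [-29.431 225.642] phi 0.9774757505854013
[ 68.801  -0.109 303.773]
1.2 0.4 tcp [ 15.271 241.128] [561.116   0.879 241.128] frac [-1.755 -0.325 -2.088]
1.2 0.4 tcp [  4.087 236.78 ] [550.118  -1.156 236.78 ] frac [-0.367 -0.068 -0.145]
1.05 0.4 tcp [ -2.186 234.613] [543.951  -2.298 234.613] frac [-0.206 -0.038 -0.072]
0.9 0.4 tcp [ -8.064 231.533] [538.171  -3.367 231.533] frac [-0.193 -0.036 -0.103]
0.75 0.32 tcp [-14.421 228.799] [531.92   -4.524 228.799] frac [-0.208 -0.039 -0.091]
0.6 0.24 tcp [-20.223 225.226] [526.215  -5.58  225.226] frac [-0.19  -0.035 -0.119]
0.45 0.16 tcp [-25.358 220.91 ] [521.166  -6.515 220.91 ] frac [-0.168 -0.031 -0.144]
0.3 0.08 tcp [-29.729 215.966] [516.867  -7.31  215.966] frac [-0.143 -0.027 -0.165]
0.2 0.0 tcp [-32.63  212.642] [514.015  -7.838 212.642] frac [-0.095 -0.018 -0.111]
0.1 0.0 tcp [-33.781 208.368] [512.883  -8.047 208.368] frac [-0.038 -0.007 -0.142]
```

```bash
python3 -m pendant '[[[-0.3,-0.05,-0.35],[0,0,0],-1],[[-0.3,-0.055,-0.35],[0,0,0],-1],[[-0.3,-0.055,-0.35],[0,0,0],-1],[[-0.3,-0.055,-0.35],[0,0,0],-1],[[-0.3,-0.055,-0.35],[0,0,0],-1],[[-0.25,-0.05,-0.34],[0,0,0],-1],[[-0.18,-0.034,-0.07],[0,0,0],-1],[[-0.18,-0.034,-0.07],[0,0,0],-1],[[0,0,0],[0,0,0],-1],[[0,0,0],[0,0,0],-1]]'; python3 -m pendant '[[[-0.1,-0.02,-0.036],[0,0,0],-1],[[-0.1,-0.02,-0.036],[0,0,0],-1],[[0,0,0],[0,0,0],-1],[[0,0,0],[0,0,0],-1],[[0,0,0],[0,0,0],-1],[[0,0,0],[0,0,0],-1],[[0,0,0],[0,0,0],-1],[[0,0,0],[0,0,0],-1],[[0,0,0],[0,0,0],-1],[[0,0,0],[0,0,0],-1]]'
```

```text
time: 13.68
tool_pos: [551.2, -1.1, 238.6]
tcp_rot: [-3.141, 0.398, 0.183]
contact_force: [0.1, 0.3, 0.4]
grip_width: 0.4
finger_force: 0.0
time: 14.52
tool_pos: [545.1, -2.2, 235.9]
tcp_rot: [-3.141, 0.399, 0.183]
contact_force: [-0.8, 0.7, -0.7]
grip_width: 0.5
finger_force: 0.0
```

```bash
python3 -m pendant '[[[-0.12,-0.02,-0.06],[0,0,0],-1],[[-0.11,-0.02,-0.07],[0,0,0],-1],[[-0.105,-0.02,-0.045],[0.06,-0.33,0],-1],[[-0.105,-0.02,-0.045],[0.06,-0.33,0],-1],[[0,0,0],[0,0,0],-1],[[0,0,0],[0,0,0],-1],[[0,0,0],[0,0,0],-1],[[0,0,0],[0,0,0],-1],[[0,0,0],[0,0,0],-1],[[0,0,0],[0,0,0],-1]]'; python3 -m pendant '[[[-0.095,-0.02,-0.06],[0.06,-0.33,0],-1],[[-0.095,-0.02,-0.06],[0.06,-0.33,0],-1],[[0,0,0],[0,0,0],-1],[[0,0,0],[0,0,0],-1],[[0,0,0],[0,0,0],-1],[[0,0,0],[0,0,0],-1],[[0,0,0],[0,0,0],-1],[[0,0,0],[0,0,0],-1],[[0,0,0],[0,0,0],-1],[[0,0,0],[0,0,0],-1]]'
```

```text
time: 15.35
tool_pos: [532.0, -4.6, 229.2]
tcp_rot: [-3.141, 0.319, 0.183]
contact_force: [1.6, -0.5, 2.4]
grip_width: 0.4
finger_force: 1.2
time: 16.18
tool_pos: [526.2, -5.8, 225.6]
tcp_rot: [-3.142, 0.238, 0.183]
contact_force: [2.3, -1.0, 2.8]
grip_width: 0.4
finger_force: 1.2
```

Contact is light, at about 3 N. I'll keep following the arc.

```bash
python3 -m pendant '[[[-0.085,-0.015,-0.075],[0.06,-0.33,0],-1],[[-0.085,-0.015,-0.075],[0.06,-0.33,0],-1],[[0,0,0],[0,0,0],-1],[[0,0,0],[0,0,0],-1],[[0,0,0],[0,0,0],-1],[[0,0,0],[0,0,0],-1],[[0,0,0],[0,0,0],-1],[[0,0,0],[0,0,0],-1],[[0,0,0],[0,0,0],-1],[[0,0,0],[0,0,0],-1]]'; python3 -m pendant '[[[-0.07,-0.015,-0.085],[0.06,-0.33,0],-1],[[-0.07,-0.015,-0.085],[0.06,-0.33,0],-1],[[0,0,0],[0,0,0],-1],[[0,0,0],[0,0,0],-1],[[0,0,0],[0,0,0],-1],[[0,0,0],[0,0,0],-1],[[0,0,0],[0,0,0],-1],[[0,0,0],[0,0,0],-1],[[0,0,0],[0,0,0],-1],[[0,0,0],[0,0,0],-1]]'
```

```text
time: 17.02
tool_pos: [521.1, -6.8, 221.1]
tcp_rot: [3.141, 0.158, 0.183]
contact_force: [0.4, -0.3, 1.1]
grip_width: 0.3
finger_force: 0.5
time: 17.85
tool_pos: [516.9, -7.6, 216.0]
tcp_rot: [3.141, 0.077, 0.183]
contact_force: [0.4, -0.2, 0.3]
grip_width: 0.3
finger_force: 0.1
```

```bash
python3 -m pendant '[[[0,0,0.5],[0,0,0],-1],[[0,0,1],[0,0,0],-1],[[0,0,1],[0,0,0],-1],[[-0.5,-0.5,1],[0,0,0],-1],[[-0.8,-0.8,1],[0,0,0],-1],[[-0.8,-0.8,0.5],[0,0,0],-1],[[-0.8,-0.8,0],[0,0,0],-1],[[-0.8,-0.8,0],[0,0,0],-1],[[0,0,0],[0,0,0],-1],[[0,0,0],[0,0,0],-1]]'
python3 - <<'E'
from plan import *
import cv2
a=bot.capture("scene")[165:245,265:365];b=bot.capture("top")[205:285,265:365]
cv2.imwrite("pics/s6.png",np.hstack([cv2.resize(i,(400,320),interpolation=cv2.INTER_CUBIC) for i in(a,b)]))
E
```

```text
time: 18.68
tool_pos: [407.0, -117.6, 364.1]
tcp_rot: [3.141, 0.076, 0.18]
contact_force: [0.2, -0.0, -0.1]
grip_width: 0.5
finger_force: 0.0
```

View pics/s6.png

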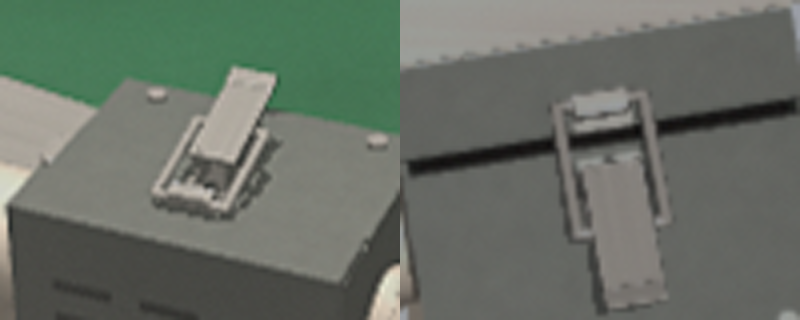

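The bar lies under the nose, at about (565–640,100) in the right half, but the lever tip at (255,72) still stands up. I'll measure its angle.

```bash
sed -i 's#^a=.*#a=np.array([328.5,182.6])#' press.py; python3 press.py | head -1; python3 - <<'E'
from plan import *
W=lambda x,y,z:np.array([P[0]+c*x-s*y,P[1]+s*x+c*y,z])
for f in (0,.1,.2,.3,.4,.5):
    e=[-52*np.cos(f)+5*np.sin(f),182+52*np.sin(f)+5*np.cos(f)]
    print(f,(proj("scene",W(e[0],0,e[1]))[0]-[265,165])*4,(proj("top",W(e[0],0,e[1]))[0]-[265,205])*4+[400,0])
E
```

```text
lever end [-51.885 200.932] phi 0.34987710008141937
0 [253.416  95.075] [633.557 313.276]
0.1 [253.102  86.623] [633.902 311.014]
0.2 [252.401  78.749] [634.028 307.406]
0.3 [251.315  71.531] [633.929 302.464]
0.4 [249.847  65.046] [633.602 296.219]
0.5 [248.006  59.363] [633.047 288.718]
```

The lever is at about 0.28 rad, near dead centre and not home. I'll return with the tool vertical and press it gently further down.

```bash
python3 -m pendant '[[[0.72,0.73,-0.3],[0.06,-0.3,0],-1],[[0.72,0.73,-0.6],[0.06,-0.3,0],-1],[[0.72,0.73,-0.7],[0,0,0],-1],[[0.72,0.73,-0.7],[0,0,0],-1],[[0.72,0.73,-0.7],[0,0,0],-1],[[0,0,-0.7],[0,0,0],-1],[[0,0,-0.6],[0,0,0],-1],[[0,0,-0.37],[0,0,0],-1],[[0,0,0],[0,0,0],-1],[[0,0,0],[0,0,0],-1]]'; python3 -m pendant '[[[0,0,-0.1],[0,0,0],-1],[[0,0,-0.1],[0,0,0],-1],[[0,0,-0.1],[0,0,0],-1],[[0,0,0],[0,0,0],-1],[[0,0,0],[0,0,0],-1],[[0,0,0],[0,0,0],-1],[[0,0,0],[0,0,0],-1],[[0,0,0],[0,0,0],-1],[[0,0,0],[0,0,0],-1],[[0,0,0],[0,0,0],-1]]'
```

```text
time: 19.62
tool_pos: [516.0, -6.2, 223.0]
tcp_rot: [-3.14, 0.005, 0.184]
contact_force: [-0.4, 1.2, 0.4]
grip_width: 0.5
finger_force: 0.0
time: 20.45
tool_pos: [515.9, -7.3, 214.7]
tcp_rot: [-3.141, 0.003, 0.183]
contact_force: [0.9, 0.1, 0.4]
grip_width: 0.3
finger_force: 0.4
```

```bash
python3 -m pendant '[[[-0.04,-0.01,-0.07],[0,0,0],-1],[[0,0,-0.07],[0,0,0],-1],[[0,0,0],[0,0,0],-1],[[0,0,0],[0,0,0],-1],[[0,0,0],[0,0,0],-1],[[0,0,0],[0,0,0],-1],[[0,0,0],[0,0,0],-1],[[0,0,0],[0,0,0],-1],[[0,0,0],[0,0,0],-1],[[0,0,0],[0,0,0],-1]]'; python3 -m pendant '[[[-0.02,0,-0.06],[0,0,0],-1],[[0,0,-0.06],[0,0,0],-1],[[0,0,0],[0,0,0],-1],[[0,0,0],[0,0,0],-1],[[0,0,0],[0,0,0],-1],[[0,0,0],[0,0,0],-1],[[0,0,0],[0,0,0],-1],[[0,0,0],[0,0,0],-1],[[0,0,0],[0,0,0],-1],[[0,0,0],[0,0,0],-1]]'
```

```text
time: 21.28
tool_pos: [514.6, -7.6, 210.4]
tcp_rot: [-3.141, 0.004, 0.183]
contact_force: [0.1, -0.2, 0.1]
grip_width: 0.6
finger_force: 0.0
time: 22.12
tool_pos: [514.0, -7.5, 206.8]
tcp_rot: [-3.141, 0.003, 0.183]
contact_force: [-0.2, -1.1, -0.3]
grip_width: 0.7
finger_force: 0.0
```

There is no force now, so it has probably snapped home. I'll check with a light touch, retreat and look.

```bash
python3 -m pendant '[[[0,0,-0.04],[0,0,0],-1],[[0,0,-0.04],[0,0,0],-1],[[0,0,0],[0,0,0],-1],[[0,0,0],[0,0,0],-1],[[0,0,0],[0,0,0],-1],[[0,0,0],[0,0,0],-1],[[0,0,0],[0,0,0],-1],[[0,0,0],[0,0,0],-1],[[0,0,0],[0,0,0],-1],[[0,0,0],[0,0,0],-1]]'; python3 -m pendant '[[[0,0,0.5],[0,0,0],-1],[[0,0,1],[0,0,0],-1],[[0,0,1],[0,0,0],-1],[[-0.5,-0.5,1],[0,0,0],-1],[[-0.8,-0.8,1],[0,0,0],-1],[[-0.8,-0.8,0.5],[0,0,0],-1],[[-0.8,-0.8,0],[0,0,0],-1],[[-0.8,-0.8,0],[0,0,0],-1],[[0,0,0],[0,0,0],-1],[[0,0,0],[0,0,0],-1]]'
python3 - <<'E'
from plan import *
import cv2
a=bot.capture("scene")[165:245,265:365];b=bot.capture("top")[205:285,265:365]
cv2.imwrite("pics/s7.png",np.hstack([cv2.resize(i,(400,320),interpolation=cv2.INTER_CUBIC) for i in(a,b)]))
E
```

```text
time: 22.95
tool_pos: [514.0, -7.5, 204.4]
tcp_rot: [-3.141, 0.004, 0.183]
contact_force: [0.2, 0.2, 1.1]
grip_width: 0.4
finger_force: 0.5
time: 23.78
tool_pos: [404.1, -117.5, 352.3]
tcp_rot: [-3.141, 0.003, 0.179]
contact_force: [-0.4, -0.1, -0.5]
grip_width: 0.2
finger_force: 0.0
```

View pics/s7.png

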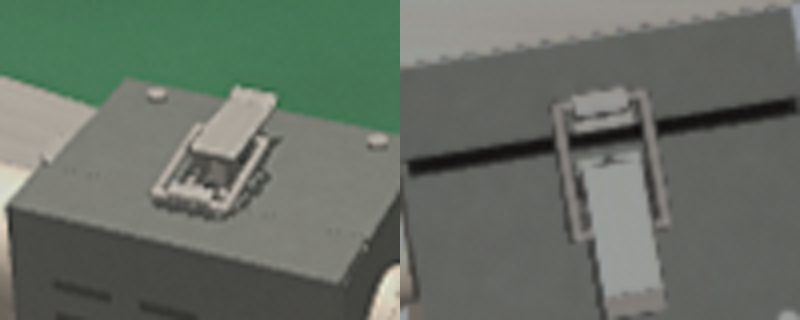

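The lever is now flat: contact was at face height 187.4, which matches the shut position. The bar is hidden under the nose. I'll check by pixels that the door has been drawn in.

```bash
python3 - <<'E'
from plan import *
import cv2
a=cv2.cvtColor(cv2.imread("pics/top0.png"),6).astype(float);b=cv2.cvtColor(bot.capture("top"),6).astype(float)
def sh(x0,x1,y0,y1):
    A=a[y0:y1,x0:x1];B=b[y0:y1,x0:x1];return cv2.phaseCorrelate(A,B,cv2.createHanningWindow(A.shape[::-1],cv2.CV_64F))
print("door edge",sh(275,300,205,235),sh(332,358,195,222));print("fixed",sh(275,375,280,312),sh(180,240,230,300))
for x in(290,345): print(x,"seam width",[np.sum(i[225:255,x]<40) for i in(a,b)],a[225:255,x].astype(int),b[225:255,x].astype(int))
E
```

```text
door edge ((0.7568947423774741, 1.0895328879381676), 0.6098929984208747) ((0.5436624742795253, 1.2373331546283435), 1.1493388110706209)
fixed ((0.0628054864077967, 0.06507259438650159), 0.7250873934414405) ((-0.0013188925446208088, 0.06271764102088184), 0.9536053564056528)
290 seam width [np.int64(10), np.int64(8)] [64 60 54 48 41 33 25 17  8  0 87 86 86 77 45 18 16 18 17 26 57 85 88 89
 89 87 88 89 89 90] [ 73  67  61  54  46  38  28  19   9   0  98  98  99  97  97  86  44  21
  19  31  63  96 101 100  99  99  98 100 101 102]
345 seam width [np.int64(5), np.int64(3)] [86 85 85 85 77 47 18 15 19 16 26 54 84 87 87 86 87 88 88 88 88 88 89 88
 89 88 89 89 88 88] [ 96  97  98  97  97  96  87  52  25  22  29  62  96  99  98  98  98  98
  98  99 100 100  99 100 100 100 100  99  99  99]
```

The seam has narrowed by about 2 px (3 mm), so the latch is holding the door drawn in. I'm handing in.

```bash
python3 -c "
from plant import bot
print(bot.close_job())"
```

```text
the job is handed in; nothing more can be done
None
```

The guard is latched: the loop seated under the keeper's nose at about 10 N, the lever lies flat and home, the door is drawn in about 3 mm, the hand is clear, and the job was handed in at about 24 s with no verdict returned.

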